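# Put a stone away and latch the finds cabinet

## Task

Put the long oval stone away: lay it in the pulled-out tray of the little plywood cabinet and push the tray fully in. Then swing the cabinet door shut and press its free edge until the sprung latch has snapped in and holds, without slamming or forcing it (never more than about 18 N on door, tray or cabinet), and leave the other stones where they are.

Things in the scene. Friction and masses are not known exactly. Their poses are not given: they have to be found in the camera images.
- cabinet: plywood finds cabinet, fixed, 160 deep (x) x 240 wide (y) x 100 high, walls 8, open front; the roof's front edge is set back 10. Origin: centre of its underside, on the table. Own x points from its front into it, y to its left as seen by the robot, z up; the front edges lie at own x = -80. The door hangs on the left (+y) side, the keeper of the latch is inside the right wall.
- cabinet_front (a point): centre of the cabinet's open front, 50 above the table; axes as the cabinet
- tray (a joint): pull-out grey tray: how far it stands out of the cabinet, m; 0 is fully in (118 to 124 mm out at the start). It slides stiffly (about 1.5 N) and stays where it is left. Its front panel is 134 wide, rises to 68 above the table and its outer face is 2 mm inside the cabinet's front edge when fully in; the side and back walls rise to 37 above the table.
- tray_in (a point): centre of the tray's inner floor, 15 above the table, moves with the tray; axes as the cabinet. Inside is 131 (x) x 122 (y); the front panel's outer face is 72 in front (own -x) of this point. With the tray drawn out, the front 110 mm or so of its inside are clear of the cabinet's roof.
- door (a joint): door angle, rad: 0 is parallel to the cabinet's front with a gap of 12 mm, grows as it opens (100 to 117 degrees at the start, swung out to the left). The latch catches somewhere between 0.003 and -0.05 rad: its keeper is set 0 to 10 mm deeper from one start to the next, which must be felt. A rubber stop begins just before the catching point and stops the door hard about 1.5 mm past it.
- door_hinge (a point): point on the door's upright hinge axis, at the door's inner face, 50 above the table, on the cabinet's left front edge; it turns with the door: own -y points along the door from hinge to free edge, own -x is the outward normal of its outer face. Door: plywood, 12 thick, 230 wide, top 98 above the table, 0.2 kg, turns easily.
- door_push (a point): point on the door's outer face near its free edge, 190 from the hinge and 75 above the table, moves with the door; axes as door_hinge. A small knob stands 10 off the outer face at 105 from the hinge, 28 above the table.
- bolt (a joint): bevelled sprung latch bolt on the inner side of the door's free edge: 0 is fully out, grows as it is pushed in, m. Pushing the door at door_push, the last 13 mm take up to about 10 N while the bolt rides in to 0.006; over the last 2 or 3 mm the force falls away as its tip slips over the keeper's lip, and it springs back to 0. Pushed on, the force rises steeply at the stop.
- long_stone_center (a point): long oval river stone, 47 x 93 x 39 high, about 0.2 kg, lying on the table; this is its centre, half-way up; own y runs along its length
- round_stone_center (a point): roundish stone, 56 x 59 x 49 high, loose on the table; its centre. To be left alone.
- flat_sherd_center (a point): flat dark stone flake, 48 x 81 x 15 high, loose on the table; its centre. To be left alone.
Not all that is in view belongs to the job. What is meant by the part that bears long_stone_center is not pink, turquoise or yellow, and is the larger of those in its own colour.

How it is judged:
On the way, in this order (a step that is already met when the one before it is completed fails the run):
1. the long stone lies in the pulled-out tray (x of long_stone_center in the frame of tray_in between -0.066 and 0.064 m and y of long_stone_center in the frame of tray_in between -0.06 and 0.06 m and z of long_stone_center in the frame of tray_in below 0.035 m), for 0.2 s.
2. the tray is pushed fully in, to within 6 mm (value of joint tray below 0.006 m), for 0.2 s.
At the end, for the whole second after the job is handed in: the long stone lies in the tray, the tray is within 10 mm of fully in, the door is shut (angle below 0.008 rad) with the bolt sprung out again behind the keeper (within 0.8 mm of fully out), and the door is at rest (all of step 1 and value of joint tray below 0.01 m and value of joint door below 0.008 rad and value of joint bolt below 0.0008 m and velocity of joint door between -0.05 and 0.05 rad/s); the robot touches nothing.
It fails at once if the door, tray or cabinet is pressed with more than 25 N (contact force between any of the fingers, the arm and cabinet above 25 N).
It fails at once if the door is forced: pressed with more than 18 N when nearly shut (below 0.05 rad) (value of joint door below 0.05 rad and contact force between any of the fingers, the arm and cabinet above 18 N).
It fails at once if the door is slammed: faster than 2 rad/s within the last 0.2 rad (value of joint door below 0.2 rad and velocity of joint door below -2 rad/s).
It fails at once if one of the other stones is moved by more than 3 cm (distance of any of round_stone_center, flat_sherd_center from where it was at the start of the episode above 0.03 m).
It also fails if it takes over 72 s, if anything falls off the work surface, if the arm or the gripper's body presses on something with over 40 N, if the wrist force passes 120 N, or if a joint passes its speed limit or range.

## Robot

A 7-joint arm with a two-finger parallel gripper is mounted at the origin on a cart in front of the work surface, level with it; the furniture and walls round the work are solid. World frame = base frame: x ahead of the robot, y to its left, z up, the work surface at z = 0. Lengths are in m, angles in rad, forces in N, time in s.
With the tool pointing down it reaches from about 0.425 to 1.025 m from the base axis. Payload 3.6 kg.
Tool frame: the origin (TCP) lies on the centre line of the jaws, within the pads' length; the fingertips stand robot.tcp_to_tips ahead of it and the grasp point (between the pads) lies 8 mm behind it (robot.tcp_to_tips is the distance from the TCP to the fingertips, in m); z points along the fingers, y is the direction in which the jaws open and shut (so a half turn about z gives the same grasp; the last joint's range is limited). The gripper opens to 85 mm and grips with 20 to 120 N. Pads are 22 mm wide; open, the fingers measure 114 mm over their backs; the gripper's body (76 mm by 85 mm) begins 54 mm behind the grasp point. The pads swing forward as they close: fully open they stand 13 mm farther back than shut.
Start: joints at [1.165, 0.591, 0.048, 1.609, -0.033, 0.943, -0.034], TCP at [0.222, -0.69, 0.242] pointing down, gripper open.
Joint ranges: [-2.69, 2.69], [-0.47, 2.24], [-1.27, 1.36], [0.19, 2.51], [-1.53, 4.68], [0.08, 2.07], [-3.09, 3.09]. Speed limits (rad/s): [2.57, 2.57, 3.14, 3.14, 3.14, 3.14, 3.14].

## Interface

Orientations are given as a unit quaternion [w, x, y, z].
In Python, from cell import robot gives the robot as it stands.
- The arm moves only by the tool send_rows, never from a script. Its argument "moves" is a list of rows, each a list of 7 numbers: the turn, a rotation vector about the tool's x, y, z in degrees, then the shift along the tool's x, y, z in cm, then the finger opening in cm, from 0 to 8.54. A call has 1 to 8 rows; each row shifts and turns the pose as measured when the row begins, along the tool's axes as they then stand; what a row does not reach is not made up. A row lasts 1/12 s, in which the tool goes at most 41.7 mm and 7.16 degrees, less where a joint would pass 70% of its speed; a pose out of reach is approached as far as the arm can. A call with a gripper value outside its range is refused whole. The fingers move at their own pace and stop on an object; "squeeze" is the grip in N (left out, the last holds). Time passes only in rows, so rows that do not move let the fingers close. It gives the time, the measured TCP pose, the force and the opening at its end, in the units of the state.
- robot.read_state(): the state, without advancing time (a new reading comes with each control period).
- robot.read_camera(name): name is "scene" or "top" or "wrist"; returns a dict with "frame" (480x640x3 uint8, red, green, blue), "fx", "fy", "cx", "cy" (pixels), "rvec" (rotation vector, rad) and "tvec" (3), from world to camera coordinates, as OpenCV has them. Camera axes: x right, y down, z forward; pixel columns grow to the right and rows downward; lengths in m; the calibration is good to about 2 mm. The wrist camera is an equidistant fisheye: a pixel r from the principal point sees the ray r / f radians off the axis. A picture is of the moment at which its call begins. There is no depth.
- robot.job_done(): hands the job in, once; it reports no verdict.
The state is a dict: "time": time; "qpos": joint angles; "joint_velocities": joint speeds; "effort": joint torques, N m; "tcp_pos": TCP position; "eef_rot": TCP orientation; "ft_force": force on the tool from outside, world axes, zero at the start; "moment": the same for the moment, N m; "gripper_width": finger opening in m.
Only numpy, scipy, OpenCV 4.12 (cv2) and the standard library are available. Lean on these libraries where they do the work, as an engineer would, in place of code of your own. Each camera call takes 0.05 s, during which the arm holds its last target. There are 200 camera calls.

## Working session

There is one attempt and no reset: what is moved stays moved. The work goes in short steps, Python scripts to look and compute and a tool call to move; the robot and the scene stay as the last step left them, time stands still between calls to the robot, and variables do not carry over. Pictures are saved under pics/ and viewed, about 8 in all and at most 12, crops included, and the job is handed in when it is done.

Besides the shell and the picture viewer there is one more tool, called after "Emit:" as name([rows], argument=value, ...), one row to a line, values as JSON. send_rows: Moves the arm, as the interface text tells. Its arguments: {"type":"object","properties":{"moves":{"type":"array","items":{"type":"array","items":{"type":"number"}}},"squeeze":{"type":"number"}},"required":["moves"]}

```bash
mkdir -p pics; ls; python3 - <<'E'
from cell import robot
import cv2,pickle
print(robot.read_state()); print(robot.tcp_to_tips)
d={}
for n in("top","scene"):
    c=robot.read_camera(n); d[n]=c
    print(n,{k:v for k,v in c.items() if k!="frame"})
    cv2.imwrite(f"pics/{n}0.png",c["frame"][:,:,::-1])
pickle.dump(d,open("c0.pkl","wb"))
E
```

```text
pics
{'time': 0.0, 'qpos': array([ 1.16550562,  0.59209981,  0.04826572,  1.60983467, -0.0333447 ,
        0.9426868 , -0.03369442]), 'joint_velocities': array([ 0.00050017, -0.00039674,  0.00128038, -0.00044105, -0.00127016,
       -0.0006767 ,  0.00063889]), 'effort': array([-1.39941262e-04, -5.48686981e+01,  1.54643856e+00, -1.98122281e+01,
        9.31986346e-03,  8.73273471e-03,  6.61468363e-06]), 'tcp_pos': array([ 0.22219529, -0.68926714,  0.24114931]), 'eef_rot': array([-1.09275791e-03,  9.87865480e-01,  1.55307937e-01, -2.07185911e-04]), 'ft_force': array([ 0.06379191, -1.08277284,  0.73624682]), 'moment': array([ 0.02675829, -0.03350998,  0.0511442 ]), 'gripper_width': 0.08521245693028791}
0.011
top {'fx': 466.77643540810226, 'fy': 466.77643540810226, 'cx': 316.2399443919012, 'cy': 239.89626450256304, 'rvec': array([ 2.15330456, -2.20485848,  0.03933746]), 'tvec': array([-0.09696405,  0.57350621,  0.88608505])}
scene {'fx': 457.6720610446279, 'fy': 457.6720610446279, 'cx': 321.63080484010135, 'cy': 237.06442993062612, 'rvec': array([ 0.19748811,  2.95007052, -0.96705415]), 'tvec': array([0.57857009, 0.07456645, 0.98706605])}
```

View pics/top0.png

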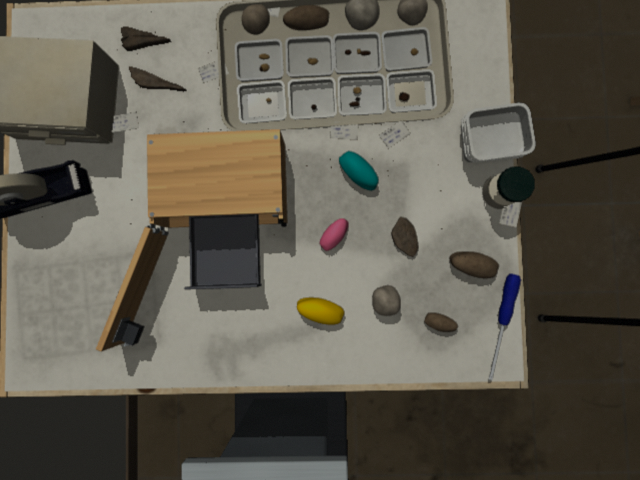

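View pics/scene0.png

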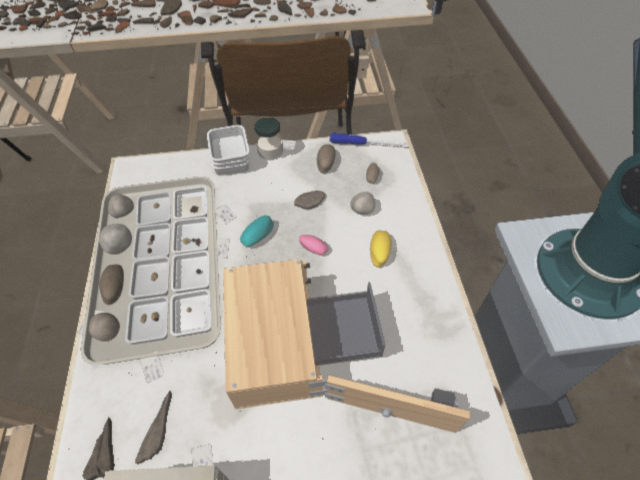

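The top view shows the brown oval stone at (473,264), a smaller brown one at (441,322), and yellow (320,311), pink (334,235) and turquoise (358,170) decoys. The round stone is at (386,300), the flake at (405,237), and a brown stone sits in the finds tray at (305,17). I choose (473,264), the larger brown one lying on the table, and check it in a close crop.

```bash
cat > h.py <<'E'
import numpy as np,cv2,pickle
def cam(n,f="c0.pkl"): return pickle.load(open(f,"rb"))[n]
def ray(c,uv):
    R=cv2.Rodrigues(c["rvec"])[0]; C=-R.T@c["tvec"]
    d=R.T@np.array([(uv[0]-c["cx"])/c["fx"],(uv[1]-c["cy"])/c["fy"],1]); return C,d
def at(c,uv,z):
    C,d=ray(c,uv); return C+d*(z-C[2])/d[2]
def proj(c,P):
    return cv2.projectPoints(np.atleast_2d(np.float64(P)),c["rvec"],c["tvec"],np.array([[c["fx"],0,c["cx"]],[0,c["fy"],c["cy"]],[0,0,1]]),None)[0][:,0]
E
python3 - <<'E'
from h import *
c=cam("top"); f=c["frame"][:,:,::-1]
a=cv2.resize(f[120:360,90:300],None,fx=2.5,fy=2.5,interpolation=cv2.INTER_CUBIC)
b=cv2.resize(f[230:345,420:505],None,fx=3,fy=3,interpolation=cv2.INTER_CUBIC)
o=np.zeros((600,800,3),np.uint8);o[:600,:525]=a;o[:345,530:785]=b
cv2.imwrite("pics/crop.png",o)
# stone fit
g=f[238:292,440:508].astype(int); m=(g.max(2)<115).astype(np.uint8)
n,l,s,ce=cv2.connectedComponentsWithStats(m)
i=1+s[1:,4].argmax();ct=cv2.findContours((l==i).astype(np.uint8),0,1)[0][0]
print(s[i],cv2.fitEllipse(ct),ce[i]+[440,238])
for uv in [(473,264),(441,322),(386,300),(405,237)]: print(uv,at(c,uv,.02).round(3))
print(-cv2.Rodrigues(c["rvec"])[0].T@c["tvec"])
E
```

```text
[   9   13   51   36 1413] ((33.642948150634766, 29.573610305786133), (33.35649871826172, 52.096221923828125), 105.7525405883789) [473.49681529 267.47133758]
(473, 264) [ 0.518 -0.408  0.02 ]
(441, 322) [ 0.41  -0.343  0.02 ]
(386, 300) [ 0.453 -0.241  0.02 ]
(405, 237) [ 0.572 -0.281  0.02 ]
[ 0.51664714 -0.13148281  0.91610377]
```

View pics/crop.png

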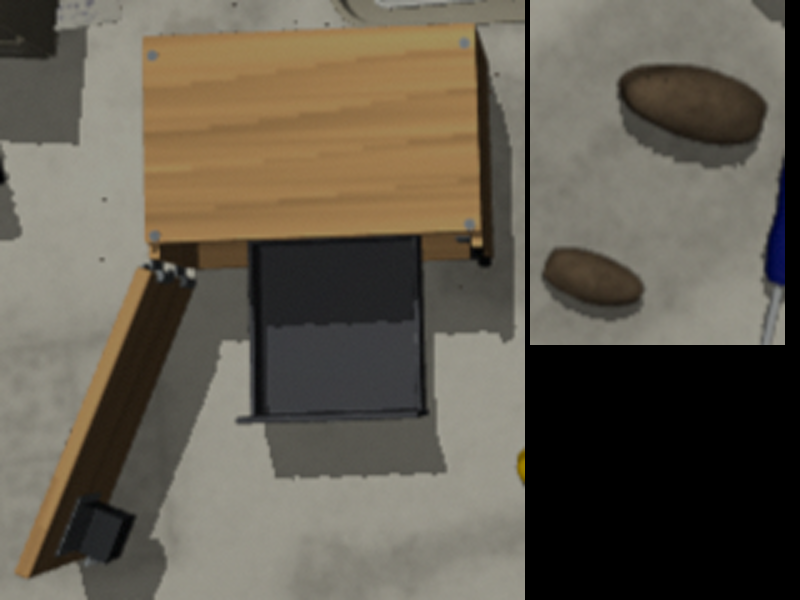

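```bash
python3 - <<'E'
from h import *
np.set_printoptions(precision=4,suppress=True)
c=cam("top")
q=lambda u,v:(90+u/2.5,120+v/2.5)
s=lambda u,v:(420+(u-530)/3,230+v/3)
for n,p,z in [("BL",q(142,37),.1),("BR",q(476,25),.1),("FR",q(482,237),.1),("FL",q(147,243),.1),
 ("panelL",q(237,420),.068),("panelR",q(427,412),.068),("doorHouter",q(141,268),.098),("doorHinner",q(153,268),.098),("doorFouter",q(18,573),.098),("doorFinner",q(33,576),.098),
 ("sL",s(619,88),.02),("sR",s(766,116),.02),("sC",s(692,104),.022)]: print(n,at(c,p,z))
c2=cam("scene")
# stone in scene
print("scene stone",at(c2,(326,158),.02))
print("scene roof",[at(c2,p,.1) for p in [(224,270),(303,262),(316,376),(229,391)]])
E
```

```text
BL [0.762  0.1869 0.1   ]
BR [ 0.7635 -0.0531  0.1   ]
FR [ 0.6117 -0.0546  0.1   ]
FL [0.6135 0.1835 0.1   ]
panelL [0.486  0.1298 0.068 ]
panelR [ 0.4887 -0.0092  0.068 ]
doorHouter [0.596  0.1886 0.098 ]
doorHinner [0.5958 0.18   0.098 ]
doorFouter [0.3837 0.2758 0.098 ]
doorFinner [0.3814 0.2651 0.098 ]
sL [ 0.5275 -0.364   0.02  ]
sR [ 0.5077 -0.4557  0.02  ]
sC [ 0.5163 -0.4089  0.022 ]
scene stone [ 0.5191 -0.4042  0.02  ]
scene roof [array([ 0.766 , -0.0462,  0.1   ]), array([ 0.6133, -0.0437,  0.1   ]), array([0.6159, 0.1829, 0.1   ]), array([0.759 , 0.1885, 0.1   ])]
```

```bash
cat >> h.py <<'E'
from scipy.spatial.transform import Rotation as Ro
def down(yaw): # tool down, tool y at world angle yaw deg
    a=np.radians(yaw); y=np.array([np.cos(a),np.sin(a),0]); z=np.array([0,0,-1.]); return Ro.from_matrix(np.c_[np.cross(y,z),y,z])
def plan(tgt,yaw,step=4.0,rstep=7.0,R=None,n=None,p=None,R0=None,g=None):
    from cell import robot
    s=robot.read_state(); p=s["tcp_pos"] if p is None else np.array(p); r=Ro.from_quat(s["eef_rot"],scalar_first=True) if R0 is None else R0
    T=down(yaw) if R is None else R; tot=(r.inv()*T).as_rotvec(degrees=True)
    n=n or int(max(np.ceil(np.linalg.norm(np.array(tgt)-p)*100/step),np.ceil(np.linalg.norm(tot)/rstep),1))
    d=(np.array(tgt)-p)/n
    print("at",p.round(4),"F",s["ft_force"].round(2),"n",n,"t",round(s["time"],2))
    for i in range(n):
        print([*(tot/n).round(1).tolist(),*(r.inv().apply(d)*100).round(2).tolist()]); r=r*Ro.from_rotvec(tot/n,degrees=True)
E
python3 -c "
from h import *
plan((.517,-.407,.14),-12.2,step=3.8)"
```

```text
at [ 0.2222 -0.6894  0.2412] F [-0.38 -0.09  0.79] n 12 t 0.1
[-0.0, -0.0, -5.0, 3.06, -1.48, 0.85]
[-0.0, -0.0, -5.0, 3.18, -1.21, 0.85]
[-0.0, -0.0, -5.0, 3.27, -0.93, 0.85]
[-0.0, -0.0, -5.0, 3.34, -0.64, 0.85]
[-0.0, -0.0, -5.0, 3.38, -0.35, 0.84]
[-0.0, -0.0, -5.0, 3.4, -0.05, 0.84]
[-0.0, -0.0, -5.0, 3.39, 0.24, 0.84]
[-0.0, -0.0, -5.0, 3.36, 0.54, 0.84]
[-0.0, -0.0, -5.0, 3.3, 0.83, 0.84]
[-0.0, -0.0, -5.0, 3.22, 1.11, 0.84]
[-0.0, -0.0, -5.0, 3.11, 1.39, 0.84]
[-0.0, -0.0, -5.0, 2.97, 1.65, 0.84]
```

Emit:
send_rows([
  [0,0,-5,3.06,-1.48,0.85,8.5],
  [0,0,-5,3.18,-1.2,0.85,8.5],
  [0,0,-5,3.27,-0.93,0.85,8.5],
  [0,0,-5,3.34,-0.64,0.85,8.5],
  [0,0,-5,3.38,-0.35,0.85,8.5],
  [0,0,-5,3.4,-0.05,0.85,8.5],
  [0,0,-5,3.4,0.25,0.85,8.5],
  [0,0,-5,3.36,0.55,0.85,8.5],
], squeeze=40)

```text
time: 0.77
tcp_pos: [0.411, -0.5032, 0.1674]
eef_rot: [0.0, 0.873, 0.488, -0.006]
ft_force: [-0.5, 0.8, -0.1]
gripper_width: 0.0851
```

```bash
python3 -c "
from h import *
plan((.517,-.407,.14),-12.2,step=3.8)"
```

```text
at [ 0.411  -0.5032  0.1674] F [-0.46  0.82 -0.09] n 4 t 0.77
[-0.1, 0.1, -4.8, 3.44, 1.0, 0.64]
[-0.1, 0.1, -4.8, 3.35, 1.29, 0.65]
[-0.1, 0.1, -4.8, 3.22, 1.56, 0.66]
[-0.1, 0.1, -4.8, 3.08, 1.83, 0.67]
```

Emit:
send_rows([
  [0,0,-4.8,3.44,1.0,0.64,8.5],
  [0,0,-4.8,3.35,1.29,0.65,8.5],
  [0,0,-4.8,3.22,1.56,0.66,8.5],
  [0,0,-4.8,3.08,1.83,0.67,8.5],
  [0,0,0,0,0,0,8.5],
  [0,0,0,0,0,0,8.5],
])

```text
time: 1.27
tcp_pos: [0.5262, -0.3894, 0.1338]
eef_rot: [-0.005, 0.768, 0.64, -0.003]
ft_force: [-0.9, -0.4, -0.4]
gripper_width: 0.0849
```

```bash
python3 -c "
from h import *
from cell import robot
plan((.517,-.407,.06),-12.2,step=3.8)
c=robot.read_camera('wrist'); print({k:v for k,v in c.items() if k!='frame'})
pickle.dump({'wrist':c},open('c1.pkl','wb'))
R=cv2.Rodrigues(c['rvec'])[0]
v=R@np.array([.517,-.407,.02])+c['tvec']; th=np.arctan2(np.hypot(v[0],v[1]),v[2]); d=v[:2]/np.hypot(*v[:2])
print('stone pred px',np.array([c['cx'],c['cy']])+c['fx']*th*d)
cv2.imwrite('pics/w1.png',c['frame'][:,:,::-1])"
```

```text
at [ 0.5262 -0.3894  0.1338] F [-0.95 -0.37 -0.38] n 3 t 1.27
[-0.2, -0.0, 0.6, -0.64, -0.17, 2.46]
[-0.2, -0.0, 0.6, -0.64, -0.17, 2.46]
[-0.2, -0.0, 0.6, -0.64, -0.17, 2.46]
{'fx': 371.64829954431775, 'fy': 371.64829954431775, 'cx': 322.53084828192016, 'cy': 236.5087965098436, 'rvec': array([-2.85995402,  0.25880824,  0.0498668 ]), 'tvec': array([-0.58630663, -0.28360377,  0.20214972])}
stone pred px [316.16903018 263.45941041]
```

View pics/w1.png

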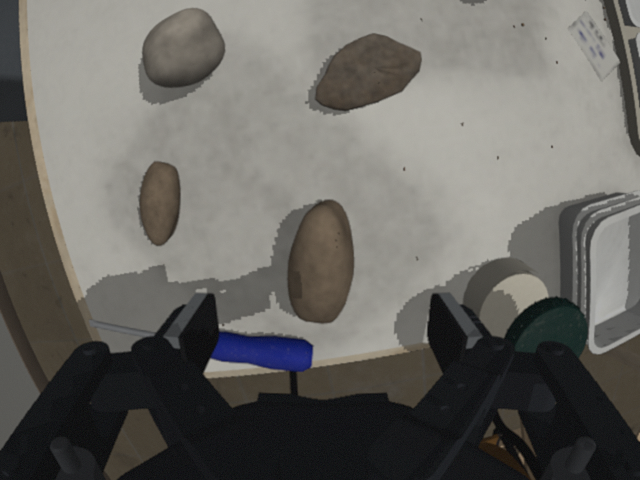

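The wrist view shows the long brown stone centred near (321,261), with tips at (331,200) and (315,323). It lies between the open pads and the other stones are clear.

```bash
cat >> h.py <<'E'
def fish(c,uv,z):
    R=cv2.Rodrigues(c["rvec"])[0]; C=-R.T@c["tvec"]; v=np.array([uv[0]-c["cx"],uv[1]-c["cy"]]); r=np.hypot(*v); t=r/c["fx"]
    d=R.T@np.array([*(np.sin(t)*v/r),np.cos(t)]); return C+d*(z-C[2])/d[2]
E
python3 -c "
from h import *
c=cam('wrist','c1.pkl')
for p in [(321,261),(331,200),(315,323),(289,265),(354,258)]: print(p,fish(c,p,.02).round(4))
a=fish(c,(331,200),.02)-fish(c,(315,323),.02);print(np.degrees(np.arctan2(a[1],a[0])))
plan((.5165,-.405,.06),-11,n=5)"
```

```text
(321, 261) [ 0.5207 -0.4058  0.02  ]
(331, 200) [ 0.5351 -0.3646  0.02  ]
(315, 323) [ 0.5073 -0.4534  0.02  ]
(289, 265) [ 0.498  -0.4048  0.02  ]
(354, 258) [ 0.5437 -0.4077  0.02  ]
72.61766164611936
at [ 0.5272 -0.388   0.1338] F [ 0.89  0.9  -0.13] n 5 t 1.32
[-0.1, -0.0, 0.1, -0.38, -0.13, 1.48]
[-0.1, -0.0, 0.1, -0.38, -0.14, 1.48]
[-0.1, -0.0, 0.1, -0.38, -0.14, 1.48]
[-0.1, -0.0, 0.1, -0.38, -0.14, 1.48]
[-0.1, -0.0, 0.1, -0.38, -0.14, 1.48]
```

```bash
python3 -c "
from h import *
plan((.519,-.408,.05),-15,n=6)"
```

```text
at [ 0.5272 -0.388   0.1338] F [ 0.89  0.9  -0.13] n 6 t 1.32
[-0.1, -0.0, 0.8, -0.36, -0.06, 1.4]
[-0.1, -0.0, 0.8, -0.36, -0.06, 1.4]
[-0.1, -0.0, 0.8, -0.36, -0.05, 1.4]
[-0.1, -0.0, 0.8, -0.36, -0.05, 1.4]
[-0.1, -0.0, 0.8, -0.36, -0.05, 1.4]
[-0.1, -0.0, 0.8, -0.36, -0.05, 1.4]
```

Emit:
send_rows([
  [0,0,0.8,-0.36,-0.06,1.4,8.5],
  [0,0,0.8,-0.36,-0.06,1.4,8.5],
  [0,0,0.8,-0.36,-0.06,1.4,8.5],
  [0,0,0.8,-0.36,-0.06,1.4,8.5],
  [0,0,0.8,-0.36,-0.06,1.4,8.5],
  [0,0,0.8,-0.36,-0.06,0.7,8.5],
  [0,0,0,0,0,0,8.5],
  [0,0,0,0,0,0,8.5],
])

```text
time: 1.98
tcp_pos: [0.5054, -0.4205, 0.0466]
eef_rot: [-0.006, 0.803, 0.596, -0.007]
ft_force: [0.1, -0.0, -0.2]
gripper_width: 0.0852
```

```bash
python3 -c "
from h import *
plan((.519,-.408,.018),-15,n=4)"
```

```text
at [ 0.5054 -0.4205  0.0466] F [ 0.09 -0.03 -0.24] n 4 t 1.98
[-0.3, 0.1, -0.5, 0.4, 0.25, 0.71]
[-0.3, 0.1, -0.5, 0.4, 0.25, 0.71]
[-0.3, 0.1, -0.5, 0.4, 0.25, 0.71]
[-0.3, 0.1, -0.5, 0.39, 0.25, 0.71]
```

Emit:
send_rows([
  [0,0,-0.5,0.7,0.45,0,8.5],
  [0,0,-0.5,0.7,0.45,0,8.5],
  [0,0,0,0,0,0,8.5],
  [0,0,0,0,0,0,8.5],
])

```text
time: 2.32
tcp_pos: [0.5192, -0.4101, 0.0477]
eef_rot: [-0.005, 0.798, 0.603, -0.007]
ft_force: [0.6, -0.2, 0.2]
gripper_width: 0.0849
```

```bash
python3 -c "
from h import *
plan((.519,-.408,.018),-15,n=4)"
```

```text
at [ 0.5192 -0.4101  0.0477] F [ 0.65 -0.16  0.2 ] n 4 t 2.32
[-0.2, 0.1, -0.2, 0.05, -0.01, 0.74]
[-0.2, 0.1, -0.2, 0.05, -0.01, 0.74]
[-0.2, 0.1, -0.2, 0.05, -0.01, 0.74]
[-0.2, 0.1, -0.2, 0.05, -0.02, 0.74]
```

Emit:
send_rows([
  [-0.2,0,0,0.05,0,0.75,8.5],
  [-0.2,0,0,0.05,0,0.75,8.5],
  [-0.2,0,0,0,0,0.75,8.5],
  [0,0,0,0,0,0.5,8.5],
  [0,0,0,0,0,0,8.5],
  [0,0,0,0,0,0,8.5],
])

```text
time: 2.82
tcp_pos: [0.5212, -0.4077, 0.0186]
eef_rot: [0.0, 0.797, 0.604, -0.002]
ft_force: [0.0, -0.9, -0.2]
gripper_width: 0.0856
```

Emit:
send_rows([
  [0,0,0,0,0,0,3],
  [0,0,0,0,0,0,3],
  [0,0,0,0,0,0,3],
  [0,0,0,0,0,0,3],
  [0,0,0,0,0,0,3],
  [0,0,0,0,0,0,3],
], squeeze=45)

```text
time: 3.32
tcp_pos: [0.5204, -0.408, 0.019]
eef_rot: [-0.0, 0.797, 0.604, -0.003]
ft_force: [0.1, -0.5, -0.8]
gripper_width: 0.0441
```

Emit:
send_rows([
  [0,0,0,0,0,-1,3],
  [0,0,0,0,0,-2,3],
  [0,0,0,0,0,-3,3],
  [0,0,0,0,0,-3,3],
  [0,0,0,0,0,-3,3],
  [0,0,0,0,0,-2,3],
  [0,0,0,0,0,0,3],
  [0,0,0,0,0,0,3],
])

```text
time: 3.98
tcp_pos: [0.5196, -0.4067, 0.1665]
eef_rot: [-0.002, 0.797, 0.604, -0.004]
ft_force: [-0.2, -0.5, -1.5]
gripper_width: 0.044
```

```bash
python3 -c "
from h import *
plan((.547,.065,.18),0,step=3.5)"
```

```text
at [ 0.5196 -0.4067  0.1665] F [-0.18 -0.46 -1.52] n 14 t 3.98
[-0.0, 0.0, -1.1, 3.3, -0.72, -0.1]
[-0.0, 0.0, -1.1, 3.31, -0.66, -0.1]
[-0.0, 0.0, -1.1, 3.32, -0.6, -0.1]
[-0.0, 0.0, -1.1, 3.33, -0.53, -0.1]
[-0.0, 0.0, -1.1, 3.34, -0.46, -0.1]
[-0.0, 0.0, -1.1, 3.35, -0.4, -0.1]
[-0.0, 0.0, -1.1, 3.36, -0.33, -0.1]
[-0.0, 0.0, -1.1, 3.36, -0.27, -0.1]
[-0.0, 0.0, -1.1, 3.37, -0.2, -0.1]
[-0.0, 0.0, -1.1, 3.37, -0.13, -0.1]
[-0.0, 0.0, -1.1, 3.37, -0.07, -0.1]
[-0.0, 0.0, -1.1, 3.37, -0.0, -0.1]
[-0.0, 0.0, -1.1, 3.37, 0.06, -0.1]
[-0.0, 0.0, -1.1, 3.37, 0.13, -0.1]
```

Emit:
send_rows([
  [0,0,-1.1,1.8,-0.4,-0.1,3],
  [0,0,-1.1,3.3,-0.66,-0.1,3],
  [0,0,-1.1,3.3,-0.6,-0.1,3],
  [0,0,-1.1,3.3,-0.53,-0.1,3],
  [0,0,-1.1,3.3,-0.46,-0.1,3],
  [0,0,-1.1,3.3,-0.4,-0.1,3],
  [0,0,-1.1,3.3,-0.33,-0.1,3],
  [0,0,-1.1,3.3,-0.27,-0.1,3],
])

```text
time: 4.65
tcp_pos: [0.5254, -0.1517, 0.164]
eef_rot: [-0.007, 0.751, 0.66, -0.009]
ft_force: [0.2, -0.6, -1.4]
gripper_width: 0.0435
```

```bash
python3 -c "
from h import *
plan((.547,.065,.18),0,step=3.5)"
```

```text
at [ 0.5254 -0.1517  0.164 ] F [ 0.18 -0.65 -1.37] n 7 t 4.65
[-0.2, 0.0, -1.0, 3.11, -0.09, -0.24]
[-0.2, 0.0, -1.0, 3.11, -0.04, -0.24]
[-0.2, 0.0, -1.0, 3.11, 0.02, -0.24]
[-0.2, 0.0, -1.0, 3.11, 0.08, -0.24]
[-0.2, 0.0, -1.0, 3.11, 0.14, -0.24]
[-0.2, 0.0, -1.0, 3.11, 0.19, -0.23]
[-0.2, 0.0, -1.0, 3.1, 0.25, -0.23]
```

Emit:
send_rows([
  [-0.2,0,-1,3.1,0,-0.4,3],
  [-0.2,0,-1,3.1,0,-0.3,3],
  [-0.2,0,-1,3.1,0,-0.2,3],
  [-0.2,0,-1,3.1,0,-0.2,3],
  [-0.2,0,-1,3,0.1,-0.2,3],
  [-0.2,0,-1,2,0.1,-0.2,3],
  [0,0,0,0.5,0,0,3],
  [0,0,0,0,0,0,3],
])

```text
time: 5.32
tcp_pos: [0.5288, 0.0522, 0.1689]
eef_rot: [-0.01, 0.705, 0.71, -0.007]
ft_force: [0.4, -0.5, -2.3]
gripper_width: 0.0438
```

```bash
python3 -c "
from h import *
from cell import robot
plan((.547,.065,.1),0,step=1.5)
c=robot.read_camera('wrist'); 
cv2.imwrite('pics/w2.png',c['frame'][:,:,::-1])"
```

```text
at [0.5288 0.0522 0.1689] F [ 0.42 -0.54 -2.29] n 5 t 5.32
[-0.3, -0.1, 0.1, 0.25, 0.4, 1.37]
[-0.3, -0.1, 0.1, 0.25, 0.39, 1.37]
[-0.3, -0.1, 0.1, 0.25, 0.38, 1.37]
[-0.3, -0.1, 0.1, 0.25, 0.38, 1.37]
[-0.3, -0.1, 0.1, 0.26, 0.37, 1.38]
```

View pics/w2.png

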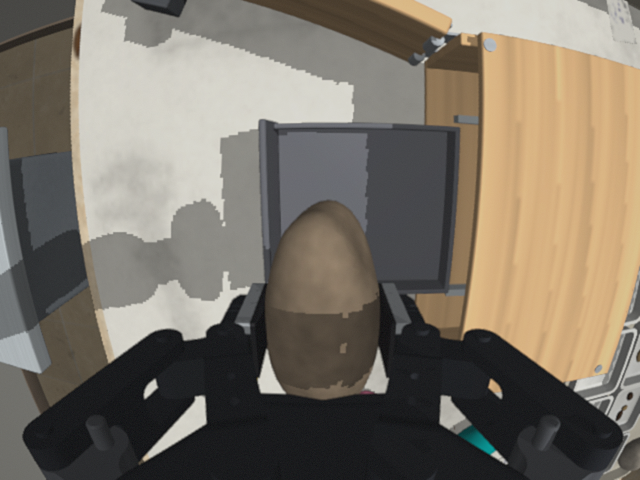

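The wrist view shows the stone held squarely. The tray panel is at columns 262–278, the tray's back wall near 450 and the roof edge near 480. Next I centre over the tray and lower.

Emit:
send_rows([
  [-0.3,0,0,0.6,0.8,0.7,3],
  [-0.3,0,0,0.6,0.8,1,3],
  [-0.3,0,0,0,0,1,3],
  [-0.3,0,0,0,0,1,3],
  [0,0,0,0,0,1,3],
  [0,0,0,0,0,0,3],
  [0,0,0,0,0,0,3],
])

```text
time: 5.95
tcp_pos: [0.5468, 0.0547, 0.113]
eef_rot: [-0.002, 0.711, 0.704, -0.002]
ft_force: [-0.2, 0.0, -0.8]
gripper_width: 0.0436
```

```bash
python3 -c "
from h import *
plan((.547,.065,.045),0,step=1.)"
```

```text
at [0.5468 0.0547 0.113 ] F [-0.16  0.03 -0.81] n 7 t 5.95
[-0.0, 0.0, -0.1, 0.15, 0.01, 0.97]
[-0.0, 0.0, -0.1, 0.15, 0.01, 0.97]
[-0.0, 0.0, -0.1, 0.15, 0.01, 0.97]
[-0.0, 0.0, -0.1, 0.15, 0.0, 0.97]
[-0.0, 0.0, -0.1, 0.15, 0.0, 0.97]
[-0.0, 0.0, -0.1, 0.15, 0.0, 0.97]
[-0.0, 0.0, -0.1, 0.15, 0.0, 0.97]
```

Emit:
send_rows([
  [0,0,0,0.4,0,1,3],
  [0,0,0,0.4,0,1,3],
  [0,0,0,0.2,0,1,3],
  [0,0,0,0,0,1,3],
  [0,0,0,0,0,1,3],
  [0,0,0,0,0,0.8,3],
  [0,0,0,0,0,0,3],
  [0,0,0,0,0,0,3],
])

```text
time: 6.62
tcp_pos: [0.5477, 0.0651, 0.0483]
eef_rot: [-0.001, 0.711, 0.703, -0.002]
ft_force: [-0.5, 1.1, -0.9]
gripper_width: 0.0437
```

Emit:
send_rows([
  [0,0,0,0,0,0.4,3],
  [0,0,0,0,0,0.4,3],
  [0,0,0,0,0,0.3,3],
  [0,0,0,0,0,0.2,3],
  [0,0,0,0,0,0,3],
  [0,0,0,0,0,0,3],
])

```text
time: 7.12
tcp_pos: [0.5486, 0.065, 0.035]
eef_rot: [-0.001, 0.711, 0.703, -0.001]
ft_force: [-0.5, -0.1, -1.7]
gripper_width: 0.0439
```

Emit:
send_rows([
  [0,0,0,0,0,0,5.2],
  [0,0,0,0,0,0,6],
  [0,0,0,0,0,0,6],
  [0,0,0,0,0,0,6],
  [0,0,0,0,0,-0.5,6],
  [0,0,0,0,0,-1,6],
  [0,0,0,0,0,-2,6],
  [0,0,0,0,0,-2,6],
])

```text
time: 7.78
tcp_pos: [0.5473, 0.0648, 0.0912]
eef_rot: [-0.002, 0.711, 0.703, -0.003]
ft_force: [0.2, 0.2, -0.6]
gripper_width: 0.06
```

Emit:
send_rows([
  [0,0,0,0,0,-2.5,6],
  [0,0,0,0,0,-2.5,6],
  [0,0,0,0,0,-2,6],
  [0,0,0,0,0,-1,6],
  [0,0,0,0,-2.5,0,6],
  [0,0,0,0,-3,0,3],
  [0,0,0,0,-3,0,0],
  [0,0,0,0,-1.5,0,0],
])

```text
time: 8.45
tcp_pos: [0.4525, 0.0669, 0.1853]
eef_rot: [0.004, 0.712, 0.702, 0.005]
ft_force: [-0.7, 0.5, 0.4]
gripper_width: 0.0244
```

```bash
python3 -c "
from h import *
from cell import robot
plan((.455,.065,.06),0,step=1.5)
c=robot.read_camera('top'); pickle.dump({'top':c},open('c2.pkl','wb'))
cv2.imwrite('pics/t2.png',cv2.resize(c['frame'][120:400,60:340,::-1],None,fx=2,fy=2))"
```

```text
at [0.4525 0.0669 0.1853] F [-0.74  0.5   0.4 ] n 9 t 8.45
[0.1, -0.0, -0.1, -0.02, 0.01, 1.39]
[0.1, -0.0, -0.1, -0.02, 0.01, 1.39]
[0.1, -0.0, -0.1, -0.02, 0.01, 1.39]
[0.1, -0.0, -0.1, -0.02, 0.02, 1.39]
[0.1, -0.0, -0.1, -0.02, 0.02, 1.39]
[0.1, -0.0, -0.1, -0.02, 0.02, 1.39]
[0.1, -0.0, -0.1, -0.02, 0.02, 1.39]
[0.1, -0.0, -0.1, -0.02, 0.02, 1.39]
[0.1, -0.0, -0.1, -0.02, 0.03, 1.39]
```

View pics/t2.png

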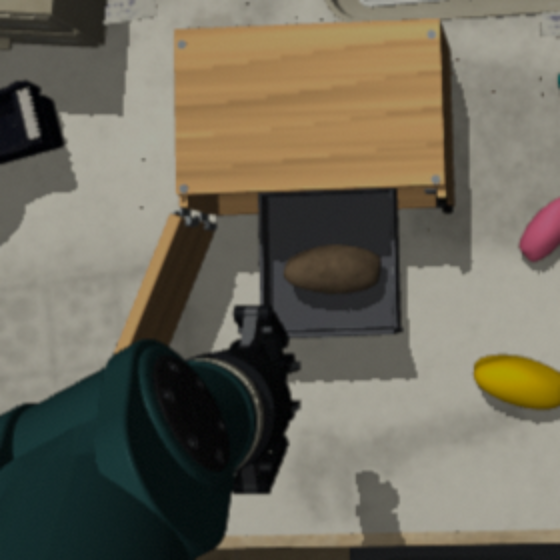

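The stone lies in the tray at crop (332,269), the tray is undisturbed and the door is clear of the arm. Next: close the fingers, go down in front of the panel and push.

Emit:
send_rows([
  [0,0,0,0,-0.3,1,0],
  [0,0,0,0,-0.3,2,0],
  [0,0,0,0,0,2.5,0],
  [0,0,0,0,0,2.5,0],
  [0,0,0,0,0,2.0,0],
  [0,0,0,0,0,1.2,0],
  [0,0,0,0,0,0,0],
  [0,0,0,0,0,0,0],
])

```text
time: 9.17
tcp_pos: [0.4475, 0.0671, 0.0726]
eef_rot: [0.007, 0.711, 0.703, 0.007]
ft_force: [-0.2, -0.5, 0.2]
gripper_width: -0.0001
```

```bash
python3 -c "
from h import *
plan((.465,.065,.058),0,step=1)"
```

```text
at [0.4475 0.0671 0.0726] F [-0.16 -0.48  0.24] n 3 t 9.17
[0.4, -0.0, -0.2, -0.06, 0.58, 0.5]
[0.4, -0.0, -0.2, -0.07, 0.58, 0.49]
[0.4, -0.0, -0.2, -0.07, 0.58, 0.49]
```

Emit:
send_rows([
  [0.4,0,0,0,0.1,0.6,0],
  [0.4,0,0,0,0.4,0.6,0],
  [0.2,0,0,0,0.6,0.3,0],
  [0,0,0,0,0.6,0,0],
  [0,0,0,0,0.5,0,0],
  [0,0,0,0,0.5,0,0],
  [0,0,0,0,0.5,0,0],
])

```text
time: 9.75
tcp_pos: [0.4837, 0.067, 0.0594]
eef_rot: [0.0, 0.712, 0.703, 0.002]
ft_force: [-1.1, 0.4, -1.0]
gripper_width: -0.0
```

Emit:
send_rows([
  [0,0,0,0,0.7,0,0],
  [0,0,0,0,0.8,0,0],
  [0,0,0,0,0.8,0,0],
  [0,0,0,0,0.8,0,0],
  [0,0,0,0,0.8,0,0],
  [0,0,0,0,0.8,0,0],
  [0,0,0,0,0.8,0,0],
  [0,0,0,0,0.6,0,0],
])

```text
time: 10.42
tcp_pos: [0.5497, 0.067, 0.0597]
eef_rot: [-0.001, 0.711, 0.703, 0.002]
ft_force: [-0.9, 0.6, 0.3]
gripper_width: 0.0
```

Emit:
send_rows([
  [0,0,0,0,0.6,0,0],
  [0,0,0,0,0.5,0,0],
  [0,0,0,0,0.5,0,0],
  [0,0,0,0,0.4,0,0],
  [0,0,0,0,0.3,0,0],
  [0,0,0,0,0.3,0,0],
])

```text
time: 10.92
tcp_pos: [0.5797, 0.0665, 0.0598]
eef_rot: [-0.0, 0.712, 0.703, 0.002]
ft_force: [-1.7, 1.4, -0.0]
gripper_width: 0.0003
```

Emit:
send_rows([
  [0,0,0,0,0.25,0,0],
  [0,0,0,0,0.25,0,0],
  [0,0,0,0,0.2,0,0],
])

```text
time: 11.17
tcp_pos: [0.5823, 0.0663, 0.0598]
eef_rot: [-0.003, 0.711, 0.703, -0.002]
ft_force: [-6.4, 0.1, 6.4]
gripper_width: -0.0003
```

```bash
python3 -c "
from h import *
from cell import robot
print(robot.read_state()['ft_force'],robot.read_state()['tcp_pos'])
a=robot.read_camera('scene');b=robot.read_camera('wrist'); pickle.dump({'scene':a,'wrist':b},open('c3.pkl','wb'))
o=np.hstack([cv2.resize(a['frame'][240:440,200:400],(400,400)),cv2.resize(b['frame'],(400,300)).repeat(1,0) if 0 else cv2.resize(b['frame'][80:480,120:520],(400,400))])
cv2.imwrite('pics/p3.png',o[:,:,::-1])"
```

```text
[-6.42206132  0.13467388  6.37128898] [0.58231174 0.06633476 0.05979405]
```

View pics/p3.png

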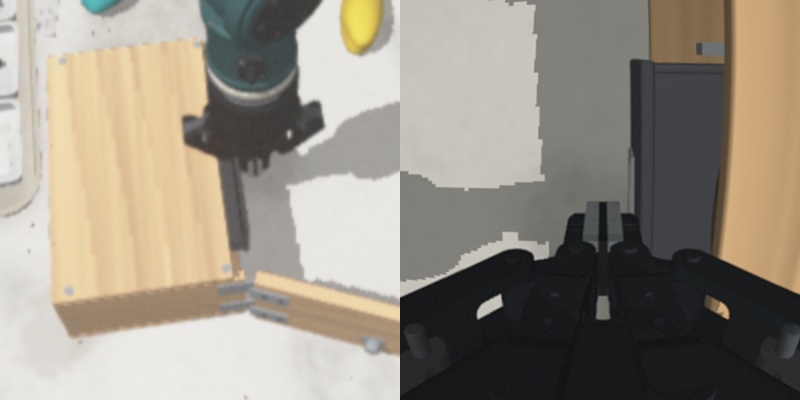

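The linkage touched the roof edge: in the left half the wide black knuckles overlap the roof and the panel is still about 2–3 cm out. I'll back off, turn the tool 90° so its narrow side faces the cabinet, tilt it forward, and push again.

Emit:
send_rows([
  [0,0,0,0,-0.5,0,0],
  [0,0,0,0,-1.5,0,0],
  [0,0,0,0,-2,0,0],
  [0,0,0,0,-1,0,0],
  [0,0,0,0,0,0,0],
])

```text
time: 11.68
tcp_pos: [0.5341, 0.0655, 0.061]
eef_rot: [-0.0, 0.712, 0.702, 0.001]
ft_force: [-0.8, -0.0, -0.3]
gripper_width: 0.0002
```

```bash
cat >> h.py <<'E'
def tool(yaw,tilt): # down(yaw) then lean: tips forward along world +x by tilt deg
    return Ro.from_rotvec([0,-tilt,0],degrees=True)*down(yaw)
E
python3 -c "
from h import *
from cell import robot
print(robot.read_state()['qpos'], tool(90,15).as_matrix()[:,2])
for y in (90,-90): plan((.52,.065,.062),0,R=tool(y,15))"
```

```text
[-0.04993026  0.64862732 -0.2136127   2.13524509  0.34245066  0.38857991
 -0.55316323] [ 2.58819045e-01  1.54074396e-33 -9.65925826e-01]
at [0.5341 0.0655 0.061 ] F [-0.78 -0.01 -0.25] n 14 t 11.68
[-0.8, -0.8, -6.4, -0.01, -0.1, -0.01]
[-0.8, -0.8, -6.4, 0.01, -0.1, -0.01]
[-0.8, -0.8, -6.4, 0.02, -0.1, -0.01]
[-0.8, -0.8, -6.4, 0.03, -0.1, -0.01]
[-0.8, -0.8, -6.4, 0.04, -0.09, -0.01]
[-0.8, -0.8, -6.4, 0.05, -0.09, -0.02]
[-0.8, -0.8, -6.4, 0.06, -0.08, -0.02]
[-0.8, -0.8, -6.4, 0.07, -0.07, -0.02]
[-0.8, -0.8, -6.4, 0.07, -0.07, -0.02]
[-0.8, -0.8, -6.4, 0.08, -0.06, -0.02]
[-0.8, -0.8, -6.4, 0.09, -0.05, -0.03]
[-0.8, -0.8, -6.4, 0.09, -0.04, -0.03]
[-0.8, -0.8, -6.4, 0.09, -0.03, -0.03]
[-0.8, -0.8, -6.4, 0.09, -0.02, -0.03]
at [0.5341 0.0655 0.061 ] F [-0.78 -0.01 -0.25] n 13 t 11.68
[-0.9, 0.9, 6.8, -0.01, -0.11, -0.01]
[-0.9, 0.9, 6.8, -0.02, -0.11, -0.01]
[-0.9, 0.9, 6.8, -0.03, -0.1, -0.01]
[-0.9, 0.9, 6.8, -0.04, -0.1, -0.01]
[-0.9, 0.9, 6.8, -0.05, -0.09, -0.02]
[-0.9, 0.9, 6.8, -0.06, -0.09, -0.02]
[-0.9, 0.9, 6.8, -0.07, -0.08, -0.02]
[-0.9, 0.9, 6.8, -0.08, -0.07, -0.02]
[-0.9, 0.9, 6.8, -0.09, -0.06, -0.03]
[-0.9, 0.9, 6.8, -0.09, -0.05, -0.03]
[-0.9, 0.9, 6.8, -0.1, -0.03, -0.03]
[-0.9, 0.9, 6.8, -0.1, -0.02, -0.03]
[-0.9, 0.9, 6.8, -0.1, -0.01, -0.03]
```

Emit:
send_rows([
  [0,0,-6.5,0,0,-0.1,0],
  [0,0,-6.5,0,0,-0.1,0],
  [0,0,-6.5,0,0,-0.1,0],
  [0,0,-6.5,0,0,-0.1,0],
  [0,0,-6.5,0,0,-0.1,0],
  [0,0,-6.5,0,0,-0.1,0],
  [0,0,-6.5,0,0,-0.1,0],
  [0,0,-6.5,0,0,-0.1,0],
])

```text
time: 12.35
tcp_pos: [0.5448, 0.0645, 0.071]
eef_rot: [0.008, 0.313, 0.95, 0.003]
ft_force: [-0.1, 0.2, -0.0]
gripper_width: -0.0003
```

Emit:
send_rows([
  [0,0,-6.5,0,0,0,0],
  [0,0,-6.5,0,0,0,0],
  [0,0,-6.5,0,0,0,0],
  [0,0,-6.5,0,0,0,0],
  [0,0,-5,0,0,0,0],
  [0,0,-3,0,0,0,0],
  [0,0,0,0,0,0,0],
])

```text
time: 12.93
tcp_pos: [0.5567, 0.062, 0.0724]
eef_rot: [0.015, 0.01, 1.0, 0.002]
ft_force: [-0.0, 0.1, 0.1]
gripper_width: -0.0
```

```bash
python3 -c "
from h import *
from cell import robot
print(robot.read_state()['qpos'])
plan((.565,.065,.069),90,n=4)"
```

```text
[ 0.25049624  0.71018544 -0.62347911  2.09068399  0.80952222  0.55997398
  0.58881203]
at [0.5567 0.062  0.0724] F [-0.03  0.15  0.12] n 4 t 12.93
[0.1, 0.4, -0.3, -0.2, 0.08, 0.09]
[0.1, 0.4, -0.3, -0.2, 0.08, 0.09]
[0.1, 0.4, -0.3, -0.21, 0.08, 0.09]
[0.1, 0.4, -0.3, -0.21, 0.08, 0.09]
```

Emit:
send_rows([
  [0,0.5,0,-0.3,0,0.1,0],
  [0,0.5,0,-0.4,0,0.1,0],
  [0,0.4,0,-0.4,0,0.1,0],
  [0,0,0,-0.4,0,0,0],
  [0,0,0,-0.4,0,0,0],
  [0,0,0,-0.3,0,0,0],
  [0,0,0,-0.3,0,0,0],
])

```text
time: 13.52
tcp_pos: [0.5872, 0.0605, 0.0694]
eef_rot: [0.003, 0.014, 1.0, 0.002]
ft_force: [-2.2, 0.6, -0.1]
gripper_width: 0.0001
```

Emit:
send_rows([
  [0,0,0,-0.3,0,0,0],
  [0,0,0,-0.2,0,0,0],
])

```text
time: 13.68
tcp_pos: [0.5918, 0.0606, 0.0693]
eef_rot: [0.002, 0.014, 1.0, 0.002]
ft_force: [-1.2, 0.5, 0.9]
gripper_width: 0.0001
```

Emit:
send_rows([
  [0,0,0,-0.2,0,0,0],
  [0,0,0,-0.2,0,0,0],
])

```text
time: 13.85
tcp_pos: [0.5953, 0.0606, 0.0693]
eef_rot: [0.002, 0.013, 1.0, 0.002]
ft_force: [-1.1, 0.1, 1.5]
gripper_width: -0.0001
```

Emit:
send_rows([
  [0,0,0,-0.15,0,0,0],
  [0,0,0,-0.15,0,0,0],
])

```text
time: 14.02
tcp_pos: [0.5979, 0.0606, 0.0693]
eef_rot: [0.001, 0.013, 1.0, 0.001]
ft_force: [-4.1, 0.7, 2.4]
gripper_width: -0.0003
```

Emit:
send_rows([
  [0,0,0,-0.15,0,0,0],
])

```text
time: 14.1
tcp_pos: [0.598, 0.0607, 0.0692]
eef_rot: [-0.0, 0.013, 1.0, 0.001]
ft_force: [-6.2, 0.9, 5.1]
gripper_width: 0.0
```

Emit:
send_rows([
  [0,0,0,-0.15,0,0,0],
])

```text
time: 14.18
tcp_pos: [0.5979, 0.0607, 0.0691]
eef_rot: [-0.002, 0.013, 1.0, 0.001]
ft_force: [-5.5, 0.4, 3.8]
gripper_width: -0.0
```

Emit:
send_rows([
  [0,0,0,0,0,0,0],
  [0,0,0,0,0,0,0],
  [0,0,0,1,0,0,0],
  [0,0,0,2,0,0,0],
  [0,0,0,2.5,0,0,0],
  [0,0,0,2,0,-1,0],
])

```text
time: 14.68
tcp_pos: [0.5289, 0.0627, 0.0783]
eef_rot: [0.005, 0.015, 1.0, 0.004]
ft_force: [-0.7, 0.4, 0.2]
gripper_width: 0.0003
```

```bash
python3 -c "
from h import *
from cell import robot
a=robot.read_camera('scene');b=robot.read_camera('wrist'); pickle.dump({'scene':a,'wrist':b},open('c4.pkl','wb'))
o=np.hstack([cv2.resize(a['frame'][240:440,200:400],(400,400)),cv2.resize(b['frame'][80:480,120:520],(400,400))])
cv2.imwrite('pics/p4.png',o[:,:,::-1])"
```

```text
(no output)
```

View pics/p4.png

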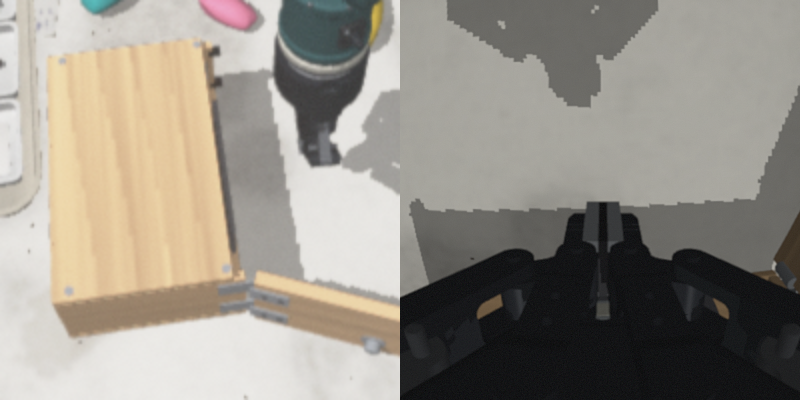

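```bash
python3 -c "
from h import *
a=cam('scene','c4.pkl');f=a['frame'][:,:,::-1]
x0,y0,k=285,265,6
o=cv2.resize(f[y0:y0+100,x0:x0+60],None,fx=k,fy=k,interpolation=cv2.INTER_CUBIC); p=o.copy()
def line(P,Q,col): 
    q=(proj(a,[P,Q])-[x0,y0]+.5)*k; cv2.line(o,*[tuple(map(int,v)) for v in q],col,1)
line((.613,-.054,.1),(.613,.186,.1),(255,0,0))
for t,col in((0,(0,255,0)),(.006,(0,255,255)),(.012,(0,0,255))): line((.605-t,0,.068),(.605-t,.131,.068),col)
cv2.imwrite('pics/p5.png',np.hstack([p,o]))"
```

```text
(no output)
```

View pics/p5.png

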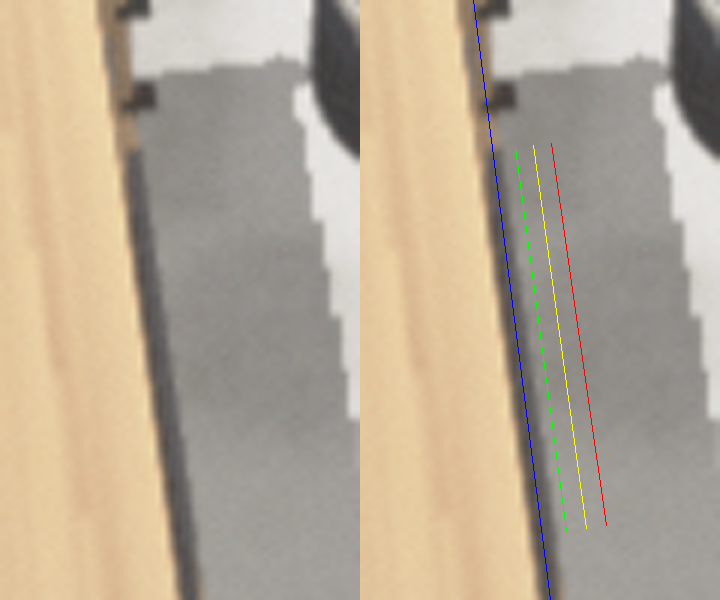

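The enlarged crop shows only the dark panel strip beside the roof edge. It sits left of the green "fully in" line by the same roughly 8 px calibration shift as the roof line, so the tray is fully in. Next comes the door.

Emit:
send_rows([
  [0,0,0,0,0,-2.5,0],
  [0,0,0,0,0,-3.5,0],
  [0,0,0,0.5,2,-2,0],
  [0,0,0,1,3.5,0,0],
  [0,0,0,1,3.5,0,0],
  [0,0,0,1,3.5,0,0],
  [0,0,0,1,3.5,0,0],
  [0,0,0,0.5,3,0,0],
])

```text
time: 15.45
tcp_pos: [0.4966, 0.2518, 0.1653]
eef_rot: [0.014, 0.027, 1.0, 0.005]
ft_force: [0.6, 0.8, -0.2]
gripper_width: 0.0001
```

```bash
python3 -c "
from h import *
from cell import robot
plan((.455,.295,.16),90,step=2.5)
print(robot.read_state()['qpos'])
H=np.array([.593,.181])
for r,d in((.17,.015),):
  for th in (112,104,96,88,80,72,64,56,48,40,32,24,16,8,4,0):
    t=np.radians(th); print(th,(H+r*np.array([-np.sin(t),-np.cos(t)])+(.012+d)*np.array([-np.cos(t),np.sin(t)])).round(4))
"
```

```text
at [0.4966 0.2518 0.1653] F [ 0.61  0.81 -0.25] n 3 t 15.45
[0.2, 0.5, -1.0, 1.47, 1.36, 0.15]
[0.2, 0.5, -1.0, 1.44, 1.39, 0.16]
[0.2, 0.5, -1.0, 1.42, 1.42, 0.17]
[-0.01303291  0.58114587 -0.75098633  2.04830435  0.62575634  0.71740808
  0.35483124]
112 [0.4455 0.2697]
104 [0.4346 0.2483]
96 [0.4268 0.2256]
88 [0.4222 0.2021]
80 [0.4209 0.1781]
72 [0.423  0.1541]
64 [0.4284 0.1307]
56 [0.437  0.1083]
48 [0.4486 0.0873]
40 [0.463  0.0681]
32 [0.48   0.0511]
24 [0.4992 0.0367]
16 [0.5202 0.025 ]
8 [0.5426 0.0164]
4 [0.5542 0.0133]
0 [0.566 0.011]
```

Emit:
send_rows([
  [0,0.5,-1,1.4,2,0,0],
  [0,0.5,-1,1.4,2,0,0],
  [0,0.5,-1,1,1.5,0.5,0],
  [0,0,0,0,0,1.5,0],
  [0,0,0,0,0,2,0],
  [0,0,0,0,0,2,0],
  [0,0,0,0,0,1.5,0],
  [0,0,0,0,0,0,0],
])

```text
time: 16.12
tcp_pos: [0.4702, 0.3356, 0.0937]
eef_rot: [0.013, -0.007, 1.0, 0.021]
ft_force: [-0.7, -0.7, 0.5]
gripper_width: -0.0001
```

```bash
python3 -c "
from h import *
plan((.45,.285,.075),90,n=4)"
```

```text
at [0.4702 0.3356 0.0937] F [-0.67 -0.74  0.53] n 4 t 16.12
[0.6, 0.4, 0.2, 0.53, -1.28, 0.4]
[0.6, 0.4, 0.2, 0.53, -1.27, 0.42]
[0.6, 0.4, 0.2, 0.52, -1.27, 0.43]
[0.6, 0.4, 0.2, 0.51, -1.27, 0.45]
```

Emit:
send_rows([
  [0.6,0.4,0,0.3,-0.5,0.5,0],
  [0.6,0.4,0,0.5,-0.8,0.5,0],
  [0.6,0.4,0,0.5,-1.2,0.5,0],
  [0.6,0.4,0,0.5,-1.2,0.2,0],
  [0,0,0,0.4,-1.2,0,0],
  [0,0,0,0.5,-1.2,0,0],
])

```text
time: 16.62
tcp_pos: [0.4464, 0.2739, 0.0763]
eef_rot: [0.001, -0.007, 1.0, 0.001]
ft_force: [-0.1, -0.3, 0.2]
gripper_width: -0.0003
```

Emit:
send_rows([
  [0,0,0,0.5,-1.2,0,0],
  [0,0,0,0.5,-1.2,0,0],
  [0,0,0,0.4,-1.2,0,0],
  [0,0,0,0.4,-1.2,0,0],
])

```text
time: 16.95
tcp_pos: [0.427, 0.219, 0.0778]
eef_rot: [0.002, -0.006, 1.0, 0.001]
ft_force: [-0.1, 0.6, 0.1]
gripper_width: 0.0002
```

```bash
python3 -c "
from h import *
plan((.424,.205,.075),90,n=4)"
```

```text
at [0.427  0.219  0.0778] F [-0.09  0.56  0.11] n 4 t 16.95
[0.0, 0.1, 0.2, 0.08, -0.35, 0.07]
[0.0, 0.1, 0.2, 0.08, -0.35, 0.07]
[0.0, 0.1, 0.2, 0.08, -0.35, 0.07]
[0.0, 0.1, 0.2, 0.08, -0.35, 0.07]
```

Emit:
send_rows([
  [0,0,0,0.2,-1.2,0.1,0],
  [0,0,0,0.1,-1.2,0.1,0],
  [0,0,0,0,-1.2,0,0],
  [0,0,0,-0.1,-1.2,0,0],
  [0,0,0,-0.15,-1.2,0,0],
  [0,0,0,-0.2,-1.2,0,0],
  [0,0,0,-0.3,-1.2,0,0],
  [0,0,0,-0.4,-1.1,0,0],
])

```text
time: 17.62
tcp_pos: [0.4351, 0.1129, 0.0762]
eef_rot: [0.002, -0.006, 1.0, 0.001]
ft_force: [0.1, 0.1, 0.5]
gripper_width: 0.0002
```

Emit:
send_rows([
  [0,0,0,-0.5,-1,0,0],
  [0,0,0,-0.6,-1,0,0],
  [0,0,0,-0.6,-0.9,0,0],
  [0,0,0,-0.7,-0.8,0,0],
  [0,0,0,-0.7,-0.7,0,0],
  [0,0,0,-0.7,-0.7,0,0],
])

```text
time: 18.12
tcp_pos: [0.473, 0.0531, 0.0755]
eef_rot: [0.001, -0.004, 1.0, 0.001]
ft_force: [-0.0, 0.4, 0.5]
gripper_width: 0.0
```

```bash
python3 -c "
from h import *
from cell import robot
plan((.499,.03,.075),90,n=4)
a=robot.read_camera('scene');b=robot.read_camera('top'); pickle.dump({'scene':a,'top':b},open('c5.pkl','wb'))
o=np.hstack([cv2.resize(a['frame'][230:430,200:400],(400,400)),cv2.resize(b['frame'][150:350,120:320],(400,400))])
cv2.imwrite('pics/p6.png',o[:,:,::-1])"
```

```text
at [0.473  0.0531 0.0755] F [-0.01  0.43  0.48] n 4 t 18.12
[0.0, 0.0, 0.1, -0.64, -0.58, 0.01]
[0.0, 0.0, 0.1, -0.65, -0.58, 0.01]
[0.0, 0.0, 0.1, -0.65, -0.58, 0.01]
[0.0, 0.0, 0.1, -0.65, -0.58, 0.01]
```

View pics/p6.png

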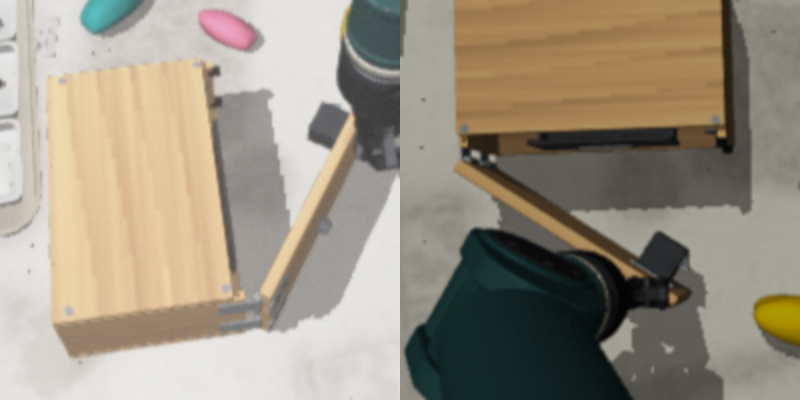

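The door is at about 30° and follows the finger, which touches its outer face near the free edge (scene crop (360,130)). The tray is in. I continue slowly.

Emit:
send_rows([
  [0,0,0,-0.6,-0.6,0,0],
  [0,0,0,-0.6,-0.6,0,0],
  [0,0,0,-0.6,-0.6,0,0],
  [0,0,0,-0.5,-0.5,0,0],
  [0,0,0,-0.5,-0.5,0,0],
  [0,0,0,-0.5,-0.4,0,0],
  [0,0,0,-0.5,-0.4,0,0],
  [0,0,0,-0.4,-0.3,0,0],
])

```text
time: 18.88
tcp_pos: [0.5175, 0.0103, 0.075]
eef_rot: [-0.0, -0.004, 1.0, 0.001]
ft_force: [-0.6, 0.5, -0.2]
gripper_width: 0.0001
```

Emit:
send_rows([
  [0,0,0,-0.4,-0.25,0,0],
  [0,0,0,-0.4,-0.25,0,0],
  [0,0,0,-0.4,-0.25,0,0],
  [0,0,0,-0.4,-0.2,0,0],
  [0,0,0,-0.4,-0.2,0,0],
  [0,0,0,-0.3,-0.1,0,0],
  [0,0,0,-0.3,0,0,0],
])

```text
time: 19.47
tcp_pos: [0.5462, -0.0041, 0.0748]
eef_rot: [-0.001, -0.003, 1.0, 0.0]
ft_force: [-1.0, 0.2, 0.2]
gripper_width: -0.0
```

Emit:
send_rows([
  [0,0,0,-0.25,0,0,0],
  [0,0,0,-0.2,0,0,0],
  [0,0,0,-0.2,0,0,0],
])

```text
time: 19.72
tcp_pos: [0.5534, -0.0044, 0.0747]
eef_rot: [-0.001, -0.003, 1.0, -0.0]
ft_force: [0.0, -0.1, 0.7]
gripper_width: 0.0001
```

Emit:
send_rows([
  [0,0,0,-0.2,0,0,0],
  [0,0,0,-0.15,0,0,0],
])

```text
time: 19.88
tcp_pos: [0.5571, -0.0042, 0.0746]
eef_rot: [-0.001, -0.003, 1.0, -0.0]
ft_force: [-1.0, -0.4, -0.0]
gripper_width: 0.0002
```

Emit:
send_rows([
  [0,0,0,-0.15,0,0,0],
  [0,0,0,-0.15,0,0,0],
])

```text
time: 20.05
tcp_pos: [0.5602, -0.0042, 0.0746]
eef_rot: [-0.001, -0.004, 1.0, -0.0]
ft_force: [-0.4, -0.2, 0.2]
gripper_width: -0.0
```

Emit:
send_rows([
  [0,0,0,-0.15,0,0,0],
  [0,0,0,-0.15,0,0,0],
])

```text
time: 20.22
tcp_pos: [0.5634, -0.0041, 0.0746]
eef_rot: [-0.001, -0.004, 1.0, -0.0]
ft_force: [0.5, -0.1, -0.1]
gripper_width: -0.0004
```

Emit:
send_rows([
  [0,0,0,-0.15,0,0,0],
  [0,0,0,-0.15,0,0,0],
])

```text
time: 20.38
tcp_pos: [0.5643, -0.0042, 0.0744]
eef_rot: [-0.004, -0.004, 1.0, -0.001]
ft_force: [-5.1, -0.6, 3.0]
gripper_width: -0.0004
```

Emit:
send_rows([
  [0,0,0,-0.15,0,0,0],
])

```text
time: 20.47
tcp_pos: [0.5643, -0.0043, 0.0742]
eef_rot: [-0.005, -0.004, 1.0, -0.001]
ft_force: [-4.2, -0.2, 4.9]
gripper_width: -0.0002
```

Emit:
send_rows([
  [0,0,0,-0.15,0,0,0],
])

```text
time: 20.55
tcp_pos: [0.5643, -0.0043, 0.0741]
eef_rot: [-0.006, -0.004, 1.0, -0.002]
ft_force: [-3.9, 0.1, 3.2]
gripper_width: 0.0002
```

Emit:
send_rows([
  [0,0,0,-0.25,0,0,0],
])

```text
time: 20.63
tcp_pos: [0.5653, -0.0044, 0.074]
eef_rot: [-0.008, -0.004, 1.0, -0.002]
ft_force: [-4.9, -0.1, 4.7]
gripper_width: 0.0001
```

Emit:
send_rows([
  [0,0,0,-0.25,0,0,0],
])

```text
time: 20.72
tcp_pos: [0.5662, -0.0046, 0.0738]
eef_rot: [-0.009, -0.004, 1.0, -0.003]
ft_force: [-5.0, -0.4, 5.1]
gripper_width: -0.0001
```

Emit:
send_rows([
  [0,0,0,-0.3,0,0,0],
])

```text
time: 20.8
tcp_pos: [0.5674, -0.0047, 0.0737]
eef_rot: [-0.011, -0.004, 1.0, -0.004]
ft_force: [-6.0, 0.2, 5.3]
gripper_width: -0.0002
```

Emit:
send_rows([
  [0,-0.4,0,-0.3,0,0,0],
])

```text
time: 20.88
tcp_pos: [0.569, -0.0048, 0.0735]
eef_rot: [-0.009, -0.004, 1.0, -0.004]
ft_force: [-6.8, 0.3, 6.0]
gripper_width: -0.0
```

Emit:
send_rows([
  [0,-0.4,0,-0.3,0,0,0],
])

```text
time: 20.97
tcp_pos: [0.57, -0.0049, 0.0732]
eef_rot: [-0.007, -0.004, 1.0, -0.005]
ft_force: [-6.5, 0.1, 4.6]
gripper_width: 0.0005
```

Emit:
send_rows([
  [0,-0.4,0,-0.3,0,0,0],
])

```text
time: 21.05
tcp_pos: [0.5709, -0.0051, 0.073]
eef_rot: [-0.006, -0.004, 1.0, -0.005]
ft_force: [-7.1, -1.2, 5.8]
gripper_width: 0.0001
```

Emit:
send_rows([
  [0,-0.3,0,-0.3,0,-0.05,0],
])

```text
time: 21.13
tcp_pos: [0.5711, -0.0051, 0.073]
eef_rot: [-0.006, -0.004, 1.0, -0.006]
ft_force: [-8.1, 0.4, 3.6]
gripper_width: 0.0
```

Emit:
send_rows([
  [0,-0.3,0,-0.3,0,-0.05,0],
])

```text
time: 21.22
tcp_pos: [0.5713, -0.0051, 0.073]
eef_rot: [-0.006, -0.005, 1.0, -0.007]
ft_force: [-7.6, -0.2, 4.1]
gripper_width: -0.0001
```

Emit:
send_rows([
  [0,-0.3,0,-0.3,0,-0.05,0],
])

```text
time: 21.3
tcp_pos: [0.5713, -0.0052, 0.073]
eef_rot: [-0.006, -0.005, 1.0, -0.007]
ft_force: [-8.1, 0.3, 5.8]
gripper_width: -0.0003
```

Emit:
send_rows([
  [0,-0.3,0,-0.37,0,-0.05,0],
])

```text
time: 21.38
tcp_pos: [0.5718, -0.0052, 0.073]
eef_rot: [-0.006, -0.005, 1.0, -0.008]
ft_force: [-8.4, -0.3, 5.0]
gripper_width: -0.0003
```

Emit:
send_rows([
  [0,-0.3,0,-0.37,0,-0.05,0],
])

```text
time: 21.47
tcp_pos: [0.5723, -0.0053, 0.073]
eef_rot: [-0.006, -0.005, 1.0, -0.009]
ft_force: [-7.9, 1.0, 5.4]
gripper_width: -0.0
```

Emit:
send_rows([
  [0,-0.3,0,-0.4,0,-0.05,0],
])

```text
time: 21.55
tcp_pos: [0.5729, -0.0054, 0.073]
eef_rot: [-0.007, -0.006, 1.0, -0.01]
ft_force: [-8.3, 0.4, 6.8]
gripper_width: 0.0002
```

Emit:
send_rows([
  [0.2,-0.4,0,-0.4,0,-0.08,0],
])

```text
time: 21.63
tcp_pos: [0.5733, -0.0055, 0.073]
eef_rot: [-0.007, -0.006, 1.0, -0.012]
ft_force: [-8.6, -0.2, 3.2]
gripper_width: 0.0001
```

Emit:
send_rows([
  [0.2,-0.4,0,-0.4,0,-0.08,0],
])

```text
time: 21.72
tcp_pos: [0.5734, -0.0056, 0.073]
eef_rot: [-0.007, -0.006, 1.0, -0.015]
ft_force: [-9.3, 0.0, 4.3]
gripper_width: -0.0001
```

Emit:
send_rows([
  [0.2,-0.4,0,-0.4,0,-0.08,0],
])

```text
time: 21.8
tcp_pos: [0.5736, -0.0058, 0.073]
eef_rot: [-0.007, -0.006, 1.0, -0.017]
ft_force: [-7.7, -0.4, 4.8]
gripper_width: -0.0002
```

Emit:
send_rows([
  [0.2,-0.4,0,-0.4,0,-0.08,0],
])

```text
time: 21.88
tcp_pos: [0.5736, -0.0059, 0.0729]
eef_rot: [-0.007, -0.007, 1.0, -0.02]
ft_force: [-8.5, 0.1, 5.2]
gripper_width: 0.0005
```

Emit:
send_rows([
  [-0.5,-0.3,0,-0.45,0,-0.1,0],
])

```text
time: 21.97
tcp_pos: [0.5737, -0.0057, 0.0729]
eef_rot: [-0.008, -0.007, 1.0, -0.017]
ft_force: [-9.0, 1.1, 2.8]
gripper_width: -0.0003
```

Emit:
send_rows([
  [-0.5,-0.3,0,-0.5,0,-0.1,0],
])

```text
time: 22.05
tcp_pos: [0.5742, -0.0056, 0.073]
eef_rot: [-0.01, -0.008, 1.0, -0.013]
ft_force: [-9.6, -0.0, 3.5]
gripper_width: -0.0003
```

Emit:
send_rows([
  [-0.5,-0.3,0,-0.5,0,-0.1,0],
])

```text
time: 22.13
tcp_pos: [0.5752, -0.0054, 0.073]
eef_rot: [-0.011, -0.008, 1.0, -0.009]
ft_force: [-1.6, -1.4, -0.3]
gripper_width: 0.0001
```

Emit:
send_rows([
  [-0.3,0,0,-0.1,0,0,0],
])

```text
time: 22.22
tcp_pos: [0.5763, -0.0053, 0.0728]
eef_rot: [-0.011, -0.009, 1.0, -0.006]
ft_force: [-0.0, -0.8, 0.0]
gripper_width: 0.0
```

Emit:
send_rows([
  [-0.3,0,0,-0.15,0,0,0],
])

```text
time: 22.3
tcp_pos: [0.5766, -0.0052, 0.0725]
eef_rot: [-0.012, -0.009, 1.0, -0.004]
ft_force: [-7.9, -0.6, 6.0]
gripper_width: 0.0001
```

Emit:
send_rows([
  [0,0,0,-0.15,0,0,0],
])

```text
time: 22.38
tcp_pos: [0.5765, -0.0052, 0.0723]
eef_rot: [-0.013, -0.009, 1.0, -0.004]
ft_force: [-7.1, -0.0, 5.4]
gripper_width: 0.0002
```

Emit:
send_rows([
  [0,0,0,0.3,0,0,0],
  [0,0,0,0.8,0,0,0],
  [0,0,0,2,0,0,0],
  [0,0,0,2.5,0,0,0],
  [0,0,0,2,0,-1.5,0],
  [0,0,0,0,0,-3,0],
  [0,0,0,0,0,-3,0],
  [0,0,0,0,0,-3,0],
])

```text
time: 23.05
tcp_pos: [0.5025, -0.0058, 0.1774]
eef_rot: [-0.01, -0.009, 1.0, -0.001]
ft_force: [0.9, -0.8, -0.3]
gripper_width: -0.0001
```

Emit:
send_rows([
  [0,0,0,1,-3.5,-2,0],
  [0,0,0,1,-3.5,-1,0],
  [0,0,0,0.5,-3.5,0,0],
  [0,0,0,0,-3.5,0,0],
  [0,0,0,0,-3.5,0,0],
  [0,0,0,0,-3,0,0],
  [0,0,0,0,-1,0,0],
  [0,0,0,0,0,0,0],
])

```text
time: 23.72
tcp_pos: [0.4961, -0.2284, 0.2209]
eef_rot: [0.011, -0.012, 1.0, -0.004]
ft_force: [0.6, 0.7, 0.0]
gripper_width: -0.0001
```

```bash
python3 -c "
from h import *
from cell import robot
a=robot.read_camera('scene');b=robot.read_camera('top'); pickle.dump({'scene':a,'top':b},open('c6.pkl','wb'))
o=np.hstack([cv2.resize(a['frame'][230:430,200:350],None,fx=3,fy=3,interpolation=2),cv2.resize(b['frame'][190:260,140:300],(350,153),interpolation=2).repeat(1,0) if 0 else cv2.resize(b['frame'][200:250,200:300],(350,600))])
cv2.imwrite('pics/p7.png',o[:,:,::-1])
t0=cam('top')['frame']
cv2.imwrite('pics/p7b.png',b['frame'][:,:,::-1])
d=np.abs(t0.astype(int)-b['frame']).max(2)
for n,(x,y) in dict(round=(386,300),flat=(405,237),small=(441,322)).items(): print(n,d[y-15:y+15,x-15:x+15].mean())
print(robot.read_state()['tcp_pos'])"
```

```text
round 60.55555555555556
flat 6.49
small 61.94222222222222
[ 0.49602539 -0.22502975  0.22094354]
```

View pics/p7.png

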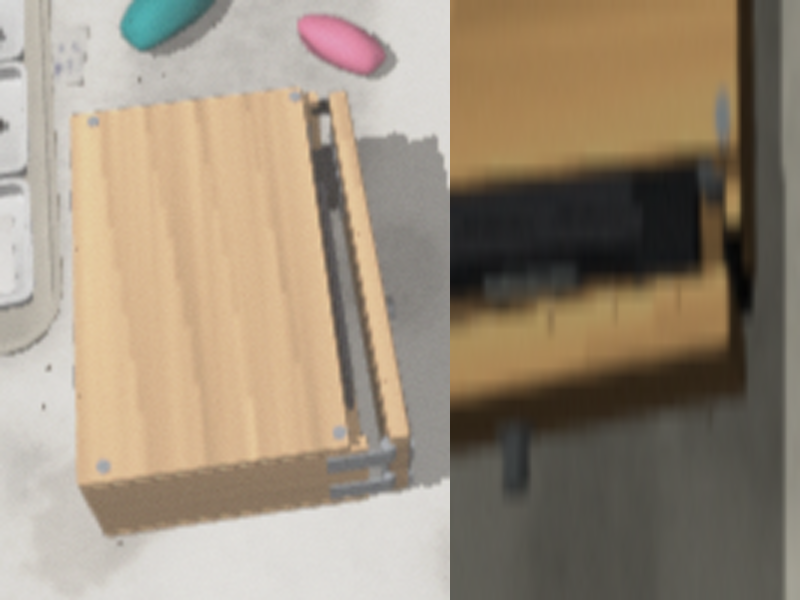

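```bash
python3 -c "
from h import *
a=cam('scene','c6.pkl')
s=lambda u,v:(200+u/3,230+v/3)
R=at(a,s(304,91),.1)-at(a,s(351,448),.1); print('roof edge',R, at(a,s(304,91),.1))
for p,q in(((333,92),(390,440)),((347,92),(410,440))):
  P,Q=at(a,s(*p),.098),at(a,s(*q),.098); D=P-Q
  print(P,Q,'theta',np.arctan2(-D[0],-D[1])-np.arctan2(-R[0],-R[1]))
b=cam('top','c6.pkl')
t=lambda u,v:(200+u/3.5,200+v/12)
print(at(b,t(728,0),.1)[:0], at(b,(200+(728-450)/3.5,200+345/12),.098),at(b,(200+(738-450)/3.5,200+170/12),.1))
t0=cam('top')['frame'];d=np.abs(t0.astype(int)-b['frame']).max(2)
print('flat diff',d[222:252,390:420].max())
"
python3 - <<'E'
import sys;sys.path.insert(0,'.')
from h import *
a=pickle.load(open('c6.pkl','rb'))['scene']['frame'];b=cam('scene','c0.pkl')['frame']
d=np.abs(a.astype(int)-b).max(2)
for n,(x,y) in dict(round=(362,203),flat=(310,199),small=(372,173)).items(): print(n,d[y-12:y+12,x-12:x+12].mean())
E
```

```text
roof edge [ 0.00121659 -0.23659229  0.        ] [ 0.61613837 -0.0479908   0.1       ]
[ 0.59745607 -0.04595636  0.098     ] [0.59298255 0.18636176 0.098     ] theta -0.014111488850287754
[ 0.58842342 -0.04471042  0.098     ] [0.58204532 0.1878353  0.098     ] theta -0.022278309403012668
[] [ 0.58734915 -0.04799347  0.098     ] [ 0.61281103 -0.05370768  0.1       ]
flat diff 14
round 3.8663194444444446
flat 3.2621527777777777
small 3.986111111111111
```

```bash
python3 -c "
from cell import robot
print(robot.read_state()['ft_force']); robot.job_done()"
```

```text
[ 0.3544924   0.29310625 -0.35335341]
the job is handed in; nothing more can be done
```

The long brown stone lies in the tray, the tray is fully in, and the door is shut with the latch snapped. I handed the job in at about 24 s, with no verdict reported.

- **Stone:** I picked the larger brown stone on the table and laid it lengthwise across the tray. The top view afterwards showed it lying inside.
- **Tray:** The first push stopped about 2–3 cm short, because the gripper's linkage touched the cabinet's roof edge at about 9 N. I backed off, turned the tool 90° and pushed again. The enlarged scene crop agrees with fully in.
- **Door and latch:** Pressing at the door's free edge, the force rose to about 10 N, fell to nearly zero, then rose steeply at the stop. The highest wrist force I read was about 11 N. After I backed off, the door stayed shut at about -0.014 to -0.022 rad, measured in the scene view. I judged the bolt's snap from that force curve and the door staying put; I did not pull on the door to test it.
- **Other stones:** The flake looked unchanged in both the top and scene views. In the top view, image patches at the round stone and the small brown one had changed strongly. I put that down to the arm over them without viewing that picture, and the scene view showed both unchanged.

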